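# Empty ink bottle through the bin's sprung flap

## Robot

A 6-joint arm with a two-finger parallel gripper is mounted at the origin on the work surface. World frame = base frame: x ahead of the robot, y to its left, z up, the work surface at z = 0. Lengths are in m, angles in rad, forces in N, time in s.
With the tool pointing down it reaches from about 0.35 to 0.875 m from the base axis. Payload 4.2 kg.
Tool frame: the origin (TCP) lies midway between the tips of the shut fingers; the grasp point (between the pads) lies 19 mm behind it; z points along the fingers, y is the line along which they close (so a half turn about z gives the same grasp; the last joint's range is limited). The gripper opens to 85 mm and grips with 20 to 120 N. Pads are 22 mm wide; open, the fingers measure 114 mm over their backs; the gripper's body (76 mm by 85 mm) begins 54 mm behind the grasp point. The pads swing forward as they close: fully open they stand 13 mm farther back than shut.
Start: joints at [1.409, 0.385, 0.008, 0, -1.194, -0.259], TCP at [0.255, 0.57, 0.193] pointing down, gripper open.
Joint ranges: [-3.14, 3.14], [-1.21, 2.06], [-1.07, 1.41], [-3.16, 2.05], [-2.99, -0.16], [-3.1, 3.1]. Speed limits (rad/s): [2.79, 2.79, 3.14, 3.14, 3.14, 3.14].

## Interface

Orientations are given as [roll, pitch, yaw] about the fixed x, y, z axes, in that order (R = Rz(yaw) Ry(pitch) Rx(roll)).
In Python, from plant import readout, grab_frame, workorder gives the robot as it stands.
- The arm moves only by the tool step_arm, never from a script. Its argument "rows" is a list of rows, each a list of 2 entries, a list of its own where there are three numbers: the shift along the tool's x, y, z in mm, then the turn about the tool's z in rad. In form: [[[x, y, z], turn], ...]. A call has 1 to 20 rows; each row shifts and turns the commanded pose from where the row before left it, along the tool's axes as they then stand; what a row does not reach is not made up. A row lasts 1/8 s, in which the tool goes at most 62.5 mm and 10.7 degrees, less where a joint would pass 70% of its speed; a pose out of reach is approached as far as the arm can. A call with a gripper value outside its range is refused whole. "jaw" is the finger opening in mm, from 0 to 85.4, set as the call begins (left out, the last holds). The fingers move at their own pace and stop on an object; "force" is the grip in N (left out, the last holds). Time passes only in rows, so rows that do not move let the fingers close. It gives the time, the measured TCP pose, the force, the opening and the grip force at its end, in the units of the state.
- readout.get_obs(): the state, without advancing time (a new reading comes with each control period).
- grab_frame(name): name is "side" or "top"; returns a dict with "color" (400x640x3 uint8, blue, green, red), "fx", "fy", "cx", "cy" (pixels), "eye" and "rotation" of the camera in the world. Camera axes: x right, y up, looking along -z (the intrinsics and any distortion apply to the point x, -y, -z); pixel columns grow to the right and rows downward; lengths in m; the calibration is good to about 2 mm. A picture is of the moment at which its call begins. There is no depth.
- workorder.hand_in(): hands the job in; it is judged then, once.
The state is a dict: "t": time; "joints": joint angles; "qd": joint speeds; "effort": joint torques, N m; "eef_pos": TCP position; "ee_rot": TCP orientation; "wrist_force": force on the tool from outside, world axes, zero at the start; "moment": the same for the moment, N m; "width": finger opening in m; "grip_force": force on a finger pad.
Only numpy, scipy, OpenCV 4.12 (cv2) and the standard library are available. Lean on these libraries where they do the work, as an engineer would, in place of code of your own. Each camera call takes 0.05 s, during which the arm holds its last target. There are 200 camera calls.

## Task

Clear the empty ink bottle, the one with the bare, uncapped neck, off the calligraphy stall's table: take hold of it and push it down through the sprung flap in the top of the small steel bin while you still hold it (do not drop it onto the shut flap), then let go so that it falls inside and the flap closes behind it. Leave the capped, full bottle standing where it is.

Things in the scene. Friction and masses are not known exactly. Their poses are not given: they have to be found in the camera images.
- empty_bottle_center (a point): The empty ink bottle: white glazed, round, upright and loose on the table, 88 mm tall, about 0.16 kg. Body 48 mm in diameter with straight sides up to 60 mm, a shoulder to 70 mm, then a bare neck 22 mm in diameter with a dark open mouth. The point is on its axis half-way up (44 mm above its underside); z points up its axis.
- full_bottle_center (a point): The full ink bottle, to be left alone: same white round body (48 mm), but with a wide black screw cap (36 mm in diameter) on top, 94 mm tall. The point is on its axis half-way up (47 mm above its underside).
- bin_mouth (a point): Centre of the mouth in the bin's lid, level with its top, 190 mm above the table. The bin is a steel box with black rim, fixed, 140 mm (its x) by 170 mm (its y), floor 184 mm below this point. The mouth, 100 mm (x) by 130 mm (y, so open the fingers along y), is shut by a grey plastic flap 2 mm below the rim. z up; x points to the hinge, along y at the +x edge; the free edge at -x swings down.
- flap (a joint): Angle of the flap in rad: 0 shut and level, grows as it swings down into the bin, stop at 1.45. A light spring shuts it: about 1 N pressed down at its middle starts to open it. A bottle held upright in the middle of the mouth must go in with its underside about 60 mm or more below the rim to fall freely when released.

How it is judged:
By the outcome, as a careful person would: the job done as asked, in the order asked, and still so for the second after the job is handed in, with the robot touching nothing.
It also fails if it takes over 38 s, if anything falls off the work surface, if the arm or the gripper's body presses on something with over 40 N, if the wrist force passes 120 N, or if a joint passes its speed limit or range.

## Working session

There is one attempt and no reset: what is moved stays moved. The work goes in short steps, Python scripts to look and compute and a tool call to move; the robot and the scene stay as the last step left them, time stands still between calls to the robot, and variables do not carry over. Pictures are saved under pics/ and viewed, at most 10 in all, crops included, and the job is handed in when it is done.

Besides the shell and the picture viewer there is one more tool, called after ">>>" as name(argument=value, ...) on one line, values as JSON. step_arm: Moves the arm, as the interface text tells. Its arguments: {"type":"object","properties":{"rows":{"type":"array","items":{"type":"array"}},"jaw":{"type":"number"},"force":{"type":"number"}},"required":["rows"]}

```bash
mkdir -p pics; python3 - <<'E'
from plant import readout, grab_frame
import cv2, numpy as np
o=readout.get_obs(); print(o['t'],o['eef_pos'],o['ee_rot'],o['width'])
for n in('side','top'):
    f=grab_frame(n); cv2.imwrite(f'pics/{n}1.png',f['color'])
    np.savez(f'pics/{n}1.npz',**{k:v for k,v in f.items()})
    print(n,{k:np.round(v,4).tolist() if not np.isscalar(v) else v for k,v in f.items() if k!='color'})
E
```

```text
0.0 [0.25501561 0.5698849  0.1918975 ] [ 3.13939762e+00 -7.66248895e-05 -4.21007729e-01] 0.08541214507696866
side {'fx': 453.675950318768, 'fy': 453.675950318768, 'cx': 312.4284520049876, 'cy': 193.24388211106827, 'eye': [0.279, 0.4749, 0.7887], 'rotation': [0.7155, -0.0132, -2.6549]}
top {'fx': 477.5040843080179, 'fy': 477.5040843080179, 'cx': 325.8439215821691, 'cy': 203.25444892403263, 'eye': [0.3764, -0.0111, 1.221], 'rotation': [0.1486, 0.0026, -1.5682]}
```

View pics/top1.png

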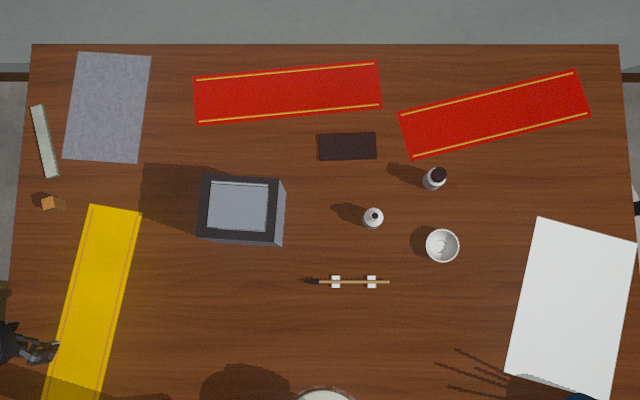

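View pics/side1.png

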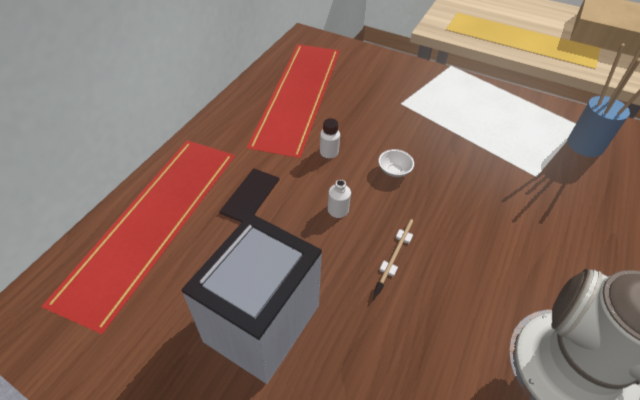

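The top view shows the uncapped bottle at about (374,217), the capped one at (434,178), and the bin flap around (239,207). In the side view they are at about (340,200), (330,138) and (253,270).

```bash
cat > h.py <<'E'
import numpy as np, cv2
from scipy.spatial.transform import Rotation as R
def load(n): return dict(np.load(f'pics/{n}.npz'))
def ray(f,p):
    d=np.array([(p[0]-f['cx'])/f['fx'],-(p[1]-f['cy'])/f['fy'],-1.])
    return f['eye'],R.from_euler('xyz',f['rotation']).apply(d)
def plane(f,p,z):
    e,d=ray(f,p); return e+d*(z-e[2])/d[2]
def tri(f,p,g,q):
    a,u=ray(f,p);b,v=ray(g,q)
    s=np.linalg.lstsq(np.c_[u,-v],b-a,rcond=None)[0]
    A,B=a+s[0]*u,b+s[1]*v; return (A+B)/2,np.linalg.norm(A-B)
def proj(f,X):
    c=R.from_euler('xyz',f['rotation']).inv().apply(np.asarray(X)-f['eye'])
    return np.array([f['cx']-f['fx']*c[0]/c[2],f['cy']+f['fy']*c[1]/c[2]])
def blob(f,lo,hi,box,k=1):
    x0,y0,x1,y1=box; h=cv2.cvtColor(f['color'],cv2.COLOR_BGR2HSV)[y0:y1,x0:x1]
    m=cv2.inRange(h,lo,hi); n,l,s,c=cv2.connectedComponentsWithStats(m)
    i=1+s[1:,4].argmax(); pts=np.argwhere(l==i)[:,::-1]+[x0,y0]
    return pts.astype(np.float32),s[i]
E
python3 - <<'E'
from h import *
t,s=load('top1'),load('side1')
# flap: grey in top/side
for n,f,box in(('t',t,(190,165,295,250)),('s',s,(180,210,330,345))):
    h=cv2.cvtColor(f['color'],cv2.COLOR_BGR2HSV)
    c=(238,207) if n=='t' else (253,270)
    print(n,'flap hsv',h[c[1],c[0]])
    v=int(h[c[1],c[0],2])
    p,st=blob(f,(0,0,v-35),(180,90,255),box)
    r=cv2.minAreaRect(p); q=cv2.boxPoints(r)
    hull=cv2.convexHull(p); 
    q4=cv2.approxPolyDP(hull,0.04*cv2.arcLength(hull,True),True)[:,0]
    W=np.array([plane(f,x,.188) for x in q4]); print(st,q4.tolist()); print(W.round(4).tolist())
    print('centre',W.mean(0).round(4),'edges',np.linalg.norm(W-np.roll(W,-1,0),axis=1).round(3))
# bottles
for nm,bt,bs in(('empty',(355,200,390,235),(322,172,358,222)),('full',(420,160,450,195),(315,115,345,162))):
    for n,f,b in(('t',t,bt),('s',s,bs)):
        p,st=blob(f,(0,0,110),(180,70,255),b)
        print(nm,n,st,p.mean(0).round(1))
a=cv2.resize(t['color'][195:240,350:395],(400,400),interpolation=0)
b=cv2.resize(s['color'][170:225,312:367],(400,400),interpolation=0)
cv2.imwrite('pics/crop.png',np.hstack([a,b]))
E
```

```text
t flap hsv [107  24 150]
[  17   16   61   51 2686] [[267.0, 185.0], [264.0, 231.0], [207.0, 226.0], [211.0, 181.0]]
[[0.5713, 0.1215, 0.188], [0.4698, 0.1259, 0.188], [0.4804, 0.25, 0.188], [0.58, 0.2452, 0.188]]
centre [0.5254 0.1856 0.188 ] edges [0.102 0.125 0.1   0.124]
s flap hsv [113  21 161]
[  20   15  102   92 4745] [[301.0, 254.0], [254.0, 316.0], [200.0, 281.0], [249.0, 225.0]]
[[0.4728, 0.1301, 0.188], [0.4811, 0.2532, 0.188], [0.5826, 0.2439, 0.188], [0.5756, 0.1211, 0.188]]
centre [0.528  0.1871 0.188 ] edges [0.123 0.102 0.123 0.103]
empty t [  9   7  20  22 289] [373.4 217.2]
empty s [  6   7  24  39 704] [338.8 199.4]
full t [  7   7  19  23 129] [434.1 180.3]
full s [  5  14  21  29 468] [329.3 144.1]
```

View pics/crop.png

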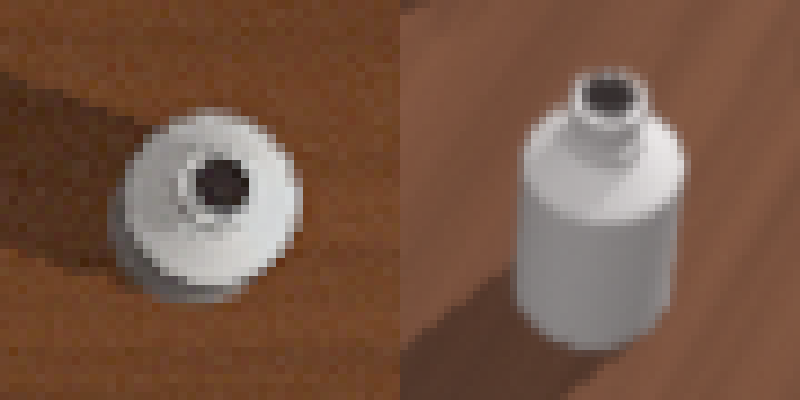

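The crop shows the bare dark mouth at about (374.5,215.3) in top and (340.2,182.6) in side, with the bottle upright.

```bash
python3 - <<'E'
from h import *
t,s=load('top1'),load('side1')
for n,f,b,c in(('t',t,(366,206,384,226),0),('s',s,(332,176,350,192),0)):
    p,st=blob(f,(0,0,0),(180,255,75),b); print(n,st,p.mean(0)); 
    if n=='t': pt=p.mean(0)
    else: ps=p.mean(0)
print('mouth tri',tri(t,pt,s,ps),plane(t,pt,.088),plane(s,ps,.088))
for k,p in(('top bowl',(443,245)),('pen',(340,282))): print(k,plane(t,p,.02))
print('full cap',tri(t,(438.5,174.5),s,(330.3,126)))
X=tri(t,pt,s,ps)[0]
for z in(.044,):
    print(proj(t,[X[0],X[1],z]),proj(s,[X[0],X[1],z]))
E
```

```text
t [ 6  7  6  5 25] [374.4  215.04]
s [ 6  5  5  4 17] [340.11765 182.58824]
mouth tri (array([ 0.5187961 , -0.12399149,  0.08520123]), np.float64(0.0015150273531861832)) [ 0.51771354 -0.12391537  0.088     ] [ 0.51858752 -0.12145906  0.088     ]
top bowl [ 0.4508718  -0.30179311  0.02      ]
pen [ 0.35859251 -0.04325447  0.02      ]
full cap (array([ 0.61963773, -0.28186278,  0.07975601]), np.float64(0.0020685739616779844))
[372.6871077  216.79932078] [339.33214774 195.46805721]
```

>>> step_arm(rows=[[[0, 0, -50], -0.172], [[0, 0, -50], -0.172], [[20, 42, 0], 0], [[20, 42, 0], 0], [[20, 42, 0], 0], [[20, 42, 0], 0], [[20, 42, 0], 0], [[20, 42, 0], 0], [[20, 42, 0], 0], [[20, 42, 0], 0], [[20, 42, 0], 0], [[20, 42, 0], 0], [[20, 42, 0], 0], [[20, 42, 0], 0], [[20, 42, 0], 0], [[20, 42, 0], 0], [[20, 42, 0], 0], [[10, 20, 0], 0]], jaw=85)

```text
t: 2.35
eef_pos: [0.5146, -0.1034, 0.2922]
ee_rot: [3.141, 0.002, -0.079]
wrist_force: [-0.0, -0.1, 1.0]
width: 0.0848
grip_force: 0.0
```

>>> step_arm(rows=[[[5, 19, 30], 0], [[0, 0, 45], 0], [[0, 0, 45], 0], [[0, 0, 45], 0], [[0, 0, 30], 0], [[0, 0, 25], 0], [[0, 0, 20], 0], [[0, 0, 15], 0], [[0, 0, 14], 0], [[0, 0, 0], 0], [[0, 0, 0], 0]])

```text
t: 3.72
eef_pos: [0.5186, -0.1208, 0.0245]
ee_rot: [3.142, -0.001, -0.077]
wrist_force: [0.1, 0.4, 0.3]
width: 0.0849
grip_force: 0.0
```

```bash
python3 - <<'E'
from plant import grab_frame
import cv2,numpy as np
a=grab_frame('top')['color'];b=grab_frame('side')['color']
cv2.imwrite('pics/pre.png',np.hstack([cv2.resize(a[150:290,300:440],(400,400)),cv2.resize(b[110:250,270:410],(400,400))]))
E
```

```text
(no output)
```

View pics/pre.png

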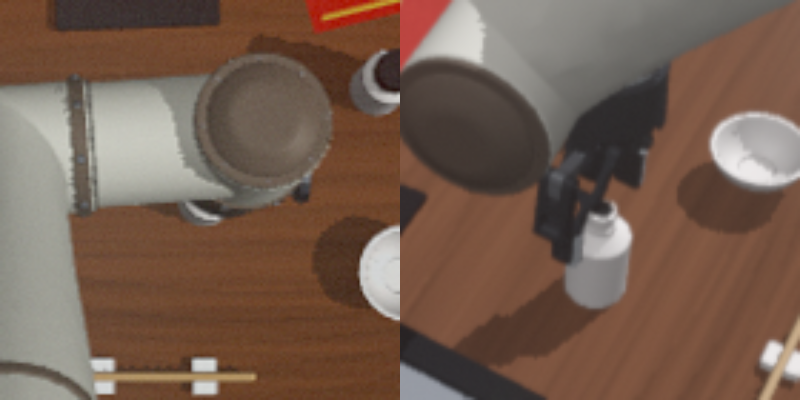

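The side view shows the open fingers straddling the uncapped bottle, near tip at about (331,201). I'll check that against the expected tip position.

```bash
python3 - <<'E'
from h import *
s=load('side1')
for y in(-.0785,-.1635):
  for z in(.025,.037,.05): print(y,z,proj(s,[.5186,y,z]))
E
```

```text
-0.0785 0.025 [329.69845653 215.44071278]
-0.0785 0.037 [329.93586383 211.93831751]
-0.0785 0.05 [330.1981504  208.06888619]
-0.1635 0.025 [346.52368876 189.31485802]
-0.1635 0.037 [346.90003198 185.75058888]
-0.1635 0.05 [347.3154139  181.81659226]
```

```bash
python3 - <<'E'
from plant import grab_frame, readout
from h import *
f=grab_frame('side');b=f['color']
o=readout.get_obs();print(o['eef_pos'],o['ee_rot'],o['joints'])
print(plane(f,(331,201),.037),plane(f,(331,201),.07))
c=cv2.resize(b[150:220,300:370],(560,560),interpolation=cv2.INTER_CUBIC)
c=cv2.convertScaleAbs(c,alpha=1.6,beta=15)
for p,col in(((.5186,-.0785,.037),(0,0,255)),((.5186,-.1635,.037),(0,255,0)),((.5186,-.1208,.0245),(255,0,0)),((.5183,-.1228,.088),(255,0,255))):
    q=(proj(f,p)-[300,150]+.5)*8; cv2.circle(c,tuple(int(v) for v in q),4,col,-1)
cv2.imwrite('pics/z.png',c)
E
```

```text
[ 0.51859189 -0.12072265  0.0247491 ] [-3.14142678e+00 -1.61573820e-03 -7.67633584e-02] [ 7.61543256e-02  4.16436037e-01 -4.32113989e-01  1.24534733e-04
 -7.20624154e-01  1.41778527e+00]
[ 0.53006555 -0.10673594  0.037     ] [ 0.51904299 -0.08119899  0.07      ]
```

View pics/z.png

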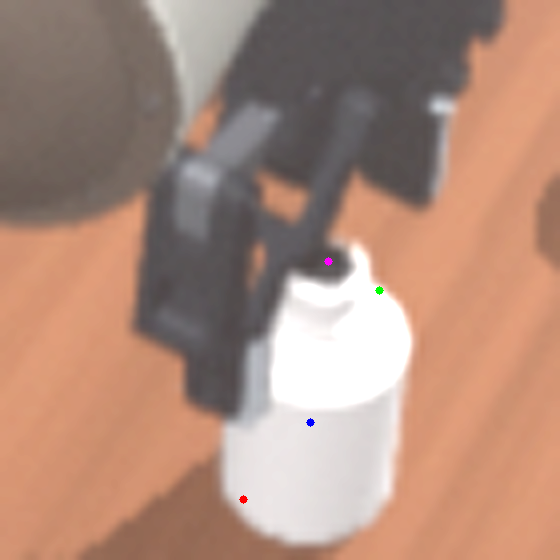

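The near fingertip sits at about (235,415) in this 8x crop. That implies a tip height near 0.07 m, while the TCP reading implies 0.037 m, so I'll check this with the first top frame before closing.

```bash
python3 - <<'E'
from h import *
from plant import readout
t=load('top1'); f=t
Rm=R.from_euler('xyz',[3.1394,0,-.421])
c=cv2.convertScaleAbs(cv2.resize(t['color'][290:400,0:110],(550,550),interpolation=cv2.INTER_CUBIC),alpha=2.,beta=30)
for dz,col in((0,(0,0,255)),(.035,(0,255,0))):
  for y in(-.0425,.0425,-.057,.057):
    p=np.array([.255,.5699,.1919+dz])+Rm.apply([0,y,-.013]); q=(proj(f,p)-[0,290]+.5)*5
    print(dz,y,p.round(3),proj(f,p).round(1)); cv2.circle(c,tuple(int(v) for v in q),4,col,-1)
s=np.load('pics/side1.npz')
cv2.imwrite('pics/z2.png',c)
E
```

```text
0 -0.0425 [0.272 0.609 0.205] [ 28.4 324.6]
0 0.0425 [0.238 0.531 0.205] [ 64.3 342. ]
0 -0.057 [0.278 0.622 0.205] [ 22.3 321.6]
0 0.057 [0.232 0.518 0.205] [ 70.4 345. ]
0.035 -0.0425 [0.272 0.609 0.24 ] [ 17.6 326.4]
0.035 0.0425 [0.238 0.531 0.24 ] [ 54.7 344.4]
0.035 -0.057 [0.278 0.622 0.24 ] [ 11.3 323.3]
0.035 0.057 [0.232 0.518 0.24 ] [ 61.1 347.5]
```

View pics/z2.png

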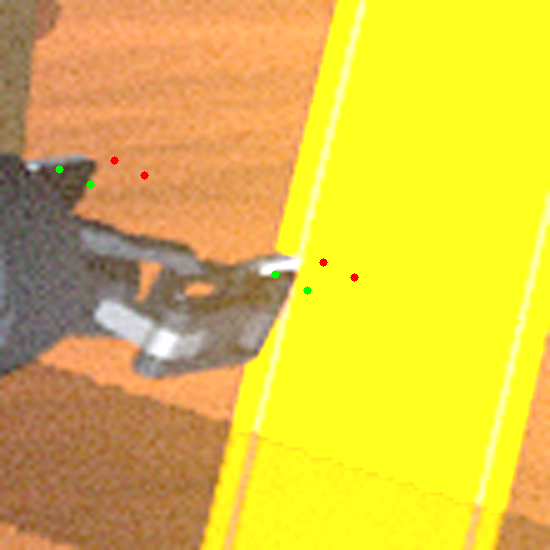

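The first top frame shows the same thing: the right fingertip at about (57,350) matches points roughly 35 mm or more above the reported TCP. The real fingers sit higher than the reading says, so I'll go down in small steps and watch force and image.

>>> step_arm(rows=[[[0, 2, 5], 0], [[0, 0, 5], 0], [[0, 0, 5], 0], [[0, 0, 0], 0]])

```text
t: 4.38
eef_pos: [0.5174, -0.1227, 0.0084]
ee_rot: [3.141, 0.001, -0.077]
wrist_force: [-0.5, 0.2, -0.2]
width: 0.0855
grip_force: 0.0
```

```bash
cat >> h.py <<'E'
def snap(n,f=None):
    from plant import grab_frame
    f=grab_frame(n); return f
def tiprow():
    f=snap('side'); g=cv2.cvtColor(f['color'],cv2.COLOR_BGR2GRAY)
    # column profile of the near finger: last row darker than 60 below row 165
    out={c:[int(v) for v in g[170:222:3,c]] for c in(325,327,329)}
    return f,out
E
python3 - <<'E'
from h import *
f,o=tiprow()
for c in o: print(c,o[c])
# predicted image of the near finger tip for tool heights
E
```

```text
325 [93, 90, 93, 76, 67, 52, 43, 43, 47, 51, 42, 41, 87, 64, 66, 63, 66, 66]
327 [77, 78, 81, 66, 47, 44, 43, 43, 42, 41, 41, 41, 60, 85, 71, 66, 65, 67]
329 [66, 79, 59, 57, 44, 42, 41, 39, 38, 41, 40, 41, 56, 130, 122, 67, 67, 66]
```

>>> step_arm(rows=[[[1, 0, 4], 0], [[0, 0, 4], 0], [[0, 0, 4], 0], [[0, 0, 3], 0], [[0, 0, 0], 0]])

```text
t: 5.05
eef_pos: [0.5186, -0.1228, -0.0063]
ee_rot: [3.142, 0.001, -0.077]
wrist_force: [-0.2, 0.5, -0.2]
width: 0.0851
grip_force: 0.0
```

```bash
python3 - <<'E'
from h import *
f,o=tiprow()
for c in o: print(c,o[c])
b=f['color'];c=cv2.convertScaleAbs(cv2.resize(b[150:220,300:370],(560,560),interpolation=cv2.INTER_CUBIC),alpha=1.6,beta=15)
cv2.imwrite('pics/z3.png',c)
E
```

```text
325 [101, 96, 91, 81, 100, 68, 62, 44, 43, 44, 47, 43, 41, 47, 65, 63, 65, 66]
327 [88, 65, 62, 78, 69, 49, 43, 44, 44, 44, 41, 41, 39, 41, 68, 65, 66, 66]
329 [49, 53, 78, 76, 50, 51, 40, 42, 39, 39, 40, 42, 47, 52, 112, 69, 67, 66]
```

View pics/z3.png

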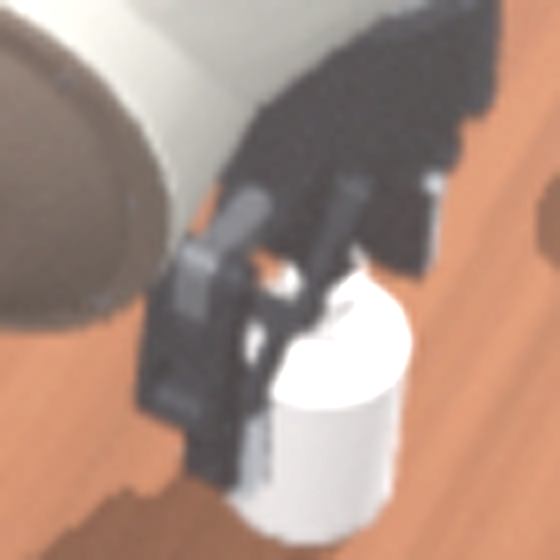

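The near tip is now at about (235,490) in the crop, roughly 40 mm above the table, with no contact. I'll go 10 mm further down and close.

>>> step_arm(rows=[[[0, 0, 4], 0], [[0, 0, 4], 0], [[0, 0, 2], 0], [[0, 0, 0], 0]])

```text
t: 5.6
eef_pos: [0.5187, -0.1228, -0.0162]
ee_rot: [3.142, 0.0, -0.077]
wrist_force: [0.4, 0.6, 0.8]
width: 0.0853
grip_force: 0.0
```

>>> step_arm(rows=[[[0, 0, 0], 0], [[0, 0, 0], 0], [[0, 0, 0], 0], [[0, 0, 0], 0], [[0, 0, 0], 0], [[0, 0, 0], 0]], jaw=35, force=30)

```text
t: 6.35
eef_pos: [0.5191, -0.1228, -0.0157]
ee_rot: [-3.142, -0.001, -0.077]
wrist_force: [-0.4, 0.5, 4.0]
width: 0.0473
grip_force: 31.4
```

>>> step_arm(rows=[[[0, 0, -10], 0], [[0, 0, -20], 0], [[0, 0, -30], 0], [[0, 0, -40], 0], [[0, 0, -40], 0], [[0, 0, -40], 0], [[0, 0, -40], 0], [[0, 0, -25], 0], [[0, 0, 0], 0]])

```text
t: 7.48
eef_pos: [0.5196, -0.1228, 0.2308]
ee_rot: [-3.141, -0.004, -0.077]
wrist_force: [-0.2, 0.7, -1.9]
width: 0.0476
grip_force: 31.3
```

```bash
python3 - <<'E'
from h import *
from plant import grab_frame,readout
o=readout.get_obs(); p=o['eef_pos']; print(p,o['width'],o['wrist_force'])
f=grab_frame('side'); np.savez('pics/lift.npz',**f)
b=np.array([p[0],p[1],p[2]+.016]); print('pred underside px',proj(f,b),'top',proj(f,b+[0,0,.088]))
x,y=proj(f,b).astype(int)
cv2.imwrite('pics/lift.png',cv2.resize(f['color'][y-70:y+50,x-60:x+60],(480,480)))
print(x-60,y-70)
m,st=blob(f,(0,0,130),(180,60,255),(x-30,y-50,x+30,y+40)); print(st,m.mean(0))
# move to the bin centre: world delta -> tool axes
yaw=o['ee_rot'][2]; d=np.array([.5267,.1865])-p[:2]+np.array([.0005,0])
print('tool mm',1e3*(d@[np.cos(yaw),np.sin(yaw)]),1e3*(d@[np.sin(yaw),-np.cos(yaw)]))
E
```

```text
[ 0.51955377 -0.1227977   0.23077825] 0.04758518978289597 [-0.15569032  0.74058442 -1.89656206]
pred underside px [345.10295964 123.4634647 ] top [348.63643474  83.10105067]
285 53
[  5  16  43  68 865] [341.43005 124.70982]
tool mm -16.165402537348314 -308.969593167238
```

View pics/lift.png

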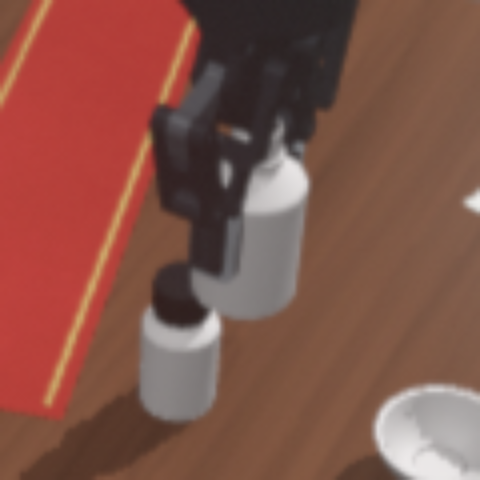

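The lift crop shows the uncapped bottle held upright, its underside near (345,126) as predicted. The capped bottle still stands on the table.

>>> step_arm(rows=[[[0, -20, 0], 0], [[-2, -35, 0], 0], [[-2, -40, 0], 0], [[-2, -40, 0], 0], [[-2, -40, 0], 0], [[-2, -40, 0], 0], [[-2, -40, 0], 0], [[-2, -30, 0], 0], [[-2, -16, 0], 0], [[-2, -8, 0], 0], [[0, 0, 0], 0], [[0, 0, 0], 0]])

```text
t: 9.02
eef_pos: [0.5245, 0.1858, 0.229]
ee_rot: [3.141, 0.0, -0.078]
wrist_force: [-0.3, 0.0, -0.8]
width: 0.0474
grip_force: 31.4
```

```bash
python3 - <<'E'
from h import *
from plant import grab_frame,readout
o=readout.get_obs(); p=o['eef_pos']; print(p,o['ee_rot'],o['wrist_force'])
f=grab_frame('side')
print(proj(f,[p[0],p[1],p[2]+.016]))
cv2.imwrite('pics/over.png',cv2.resize(f['color'][120:360,150:390],(480,480)))
E
```

```text
[0.52454242 0.1858191  0.22900927] [ 3.14144134e+00  1.93570580e-04 -7.78140905e-02] [-0.26460008  0.0387263  -0.84677249]
[250.55359773 246.31521561]
```

View pics/over.png

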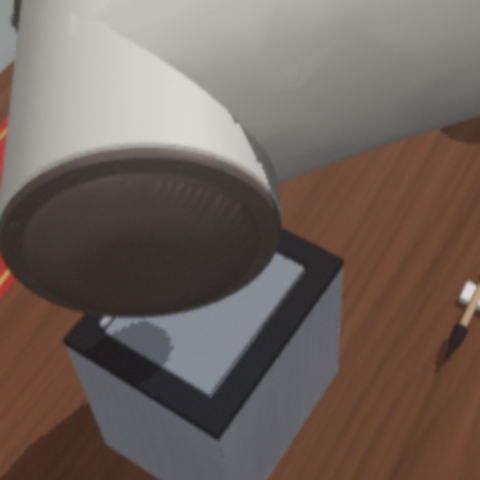

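>>> step_arm(rows=[[[2, 0, 20], 0], [[0, 0, 20], 0], [[0, 0, 15], 0], [[0, 0, 10], 0], [[0, 0, 10], 0], [[0, 0, 10], 0], [[0, 0, 0], 0]])

```text
t: 9.95
eef_pos: [0.5253, 0.1862, 0.1427]
ee_rot: [3.14, 0.003, -0.077]
wrist_force: [-2.8, -0.0, -1.6]
width: 0.0468
grip_force: 31.4
```

>>> step_arm(rows=[[[0, 0, 8], 0], [[0, 0, 8], 0], [[0, 0, 8], 0], [[0, 0, 8], 0], [[0, 0, 8], 0], [[0, 0, 6], 0], [[0, 0, 0], 0], [[0, 0, 0], 0]])

```text
t: 10.95
eef_pos: [0.5263, 0.1864, 0.0978]
ee_rot: [3.141, 0.001, -0.077]
wrist_force: [-0.8, 0.2, -2.4]
width: 0.0476
grip_force: 31.3
```

>>> step_arm(rows=[[[0, 0, 0], 0], [[0, 0, 0], 0], [[0, 0, 0], 0], [[0, 0, 0], 0], [[0, 0, 0], 0], [[0, 0, 0], 0]], jaw=70)

```text
t: 11.7
eef_pos: [0.5267, 0.1867, 0.0981]
ee_rot: [-3.141, -0.0, -0.077]
wrist_force: [-0.5, 0.8, 1.4]
width: 0.0701
grip_force: 0.7
```

>>> step_arm(rows=[[[0, 0, -15], 0], [[0, 0, -20], 0], [[0, 0, -30], 0], [[0, 0, -40], 0], [[0, 0, -40], 0], [[0, 0, -40], 0], [[0, 20, 0], 0], [[0, 40, 0], 0], [[0, 50, 0], 0], [[0, 50, 0], 0], [[0, 50, 0], 0], [[0, 50, 0], 0], [[0, 40, 0], 0], [[0, 20, 0], 0], [[0, 0, 0], 0], [[0, 0, 0], 0]])

```text
t: 13.7
eef_pos: [0.5017, -0.1324, 0.2828]
ee_rot: [-3.141, 0.001, -0.077]
wrist_force: [-0.2, -0.5, -0.5]
width: 0.0701
grip_force: 0.0
```

```bash
python3 - <<'E'
from h import *
from plant import grab_frame,readout
o=readout.get_obs(); print(o['t'],o['eef_pos'],o['wrist_force'],o['width'],o['grip_force'])
a=grab_frame('top')['color'];b=grab_frame('side')['color']
cv2.imwrite('pics/end.png',np.hstack([cv2.resize(a[140:280,180:460],(400,200)),cv2.resize(b,(400,250))[0:200]]) if 0 else np.vstack([cv2.resize(a[100:300,180:500],(460,288)),cv2.resize(b[100:390],(460,208*460//460))]))
s=load('side1')['color']; d=cv2.absdiff(s,b).max(2)
print('flap diff',d[235:305,215:285].mean(),'full bottle diff',d[118:160,318:342].mean())
E
```

```text
13.7 [ 0.5016939  -0.13238078  0.28278952] [-0.2334227  -0.49388216 -0.50481467] 0.070127745913857 0.0
flap diff 3.5910204081632653 full bottle diff 1.244047619047619
```

View pics/end.png

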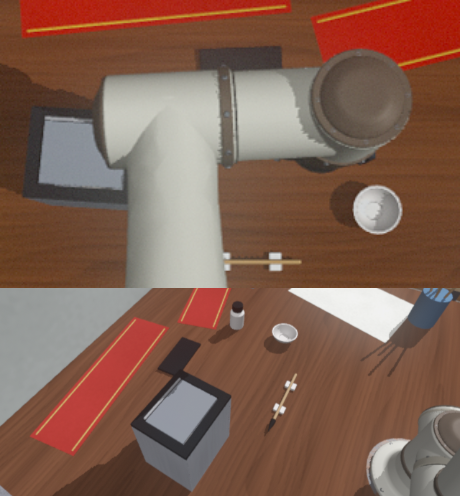

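The final picture shows the flap shut and level, no uncapped bottle on the table, and the capped bottle still standing. I'll check numerically that this side frame is current and the flap edges match.

```bash
python3 - <<'E'
from h import *
from plant import grab_frame
f=grab_frame('side'); b=f['color']; s=load('side1')['color']; d=cv2.absdiff(s,b).max(2)
print('arm area',d[0:100,250:420].mean(),'old bottle',d[176:216,325:352].mean())
p,_=blob(f,(0,0,126),(180,90,255),(180,210,330,345)); h=cv2.convexHull(p)
print(cv2.approxPolyDP(h,.04*cv2.arcLength(h,True),True)[:,0].tolist())
D=d[225:320,200:305]; print((D>25).sum(), np.argwhere(D>25).mean(0)+[225,200] if (D>25).any() else '')
E
```

```text
arm area 18.30835294117647 old bottle 57.84351851851852
[[301.0, 254.0], [255.0, 316.0], [200.0, 281.0], [253.0, 229.0]]
281 [239.3594306  244.96441281]
```

```bash
python3 -c "
from plant import workorder
print(workorder.hand_in())"
```

```text
the job is handed in; nothing more can be done
None
```

The uncapped bottle was pushed through the flap while held and released about 76 mm below the rim. The final pictures show the flap shut, the capped bottle still standing in place and the arm clear. The job is handed in at about 14 s, but no verdict came back.

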